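Ready the bobbin winder and set it to fast

TASK

Get the bobbin winder running at full speed: first, with the speed lever still at off, push the thread guide arm in until it stands fully home in front of the bobbin; then push the red speed lever away from off, past the slow click, all the way to the fast stop. Nothing needs gripping, pushes of the fingertips do it: leave the bobbin on its spindle and do not disturb the spools and the bead jar standing around.

Things in the scene. Friction and masses are not known exactly. Their poses are not given: they have to be found in the camera images.
- winder: white bobbin winder with a dark deck, screwed to the table, a box 220 (x) x 280 (y) x 65 mm (z). Origin: centre of its underside; x: the lever's travel, away from the robot within 0.35 rad; y: left. In its frame (mm): spindle at (50, 30), guide arm pivot (5, 115), lever slot along x at y = -85 with marks beside it: white, off, x = -40; yellow, slow, x = -9; green, fast, x = 22
- guide_pivot (a point): point on the guide arm's vertical hinge axis at the mid-height of its bar, 25 mm above the deck; at (5, 115, 90) mm in the winder's frame. Axes as the winder's
- guide_arm (a joint): angle of the thread guide arm about its vertical hinge, rad. 0 = home on its stop, bar pointing along the winder's -y from the pivot, tip in front of the bobbin; grows to 1.5 as the tip swings out towards the robot (winder's -x), clockwise from above. Starts at 0.8 to 1.4. Light friction (about 1 N at the tip); stays where it is left
- guide_tip (a point): top centre of the orange peg (12 mm diameter) on the guide arm's free end, 85 mm from the hinge axis, 55 mm above the deck (120 above the table). The arm is an aluminium bar 12 mm wide, 10 mm thick, from 20 to 30 mm above the deck; the peg reaches from 20 to 55 mm above it
- speed_lever (a joint): travel of the red speed lever along the winder's +x, m. 0 = off (start), 0.031 = slow (sprung first detent), 0.062 = fast, the hard end stop. It takes about 6 N to pass the hump before slow (at 0.014) and about 6 N the one before fast (at 0.048); left short of a hump it springs back to the detent behind, beyond it it snaps to the next
- lever_top (a point): centre of the top of the red speed lever, 44 mm above the deck (109 above the table). An upright paddle 10 mm thick (winder x), 22 mm wide (y), rising from the deck, with a 14 x 26 mm cap on its top 8 mm. At off it is at (-40, -85) mm in the winder's frame; the deck is free around it
- bobbin: loose red thread bobbin with white flanges, 44 mm diameter, 40 mm high, standing on the winder's spindle (10 mm pin through a 16 mm bore). Origin: centre of its underside, 4 mm above the deck, z up
- green_spool: loose green thread spool on the table left of the winder, 54 mm diameter, 92 mm high, origin at the centre of its underside
- yellow_spool: loose yellow thread spool on the table right of the winder, 54 mm diameter, 92 mm high, origin at the centre of its underside
- bead_jar: loose amber bead jar with a red lid on the table beyond the winder, 56 mm diameter, 70 mm high, origin at the centre of its underside
Not all that is in view belongs to the job. Several things look just like the yellow_spool: the one meant starts farthest to the robot's left.

How it is judged:
By the outcome, as a careful person would: the job done as asked, in the order asked, and still so for the second after the job is handed in, with the robot touching nothing.
It also fails if it takes over 43 s, if anything falls off the work surface, if the arm or the gripper's body presses on something with over 40 N, if the wrist force passes 120 N, or if a joint passes its speed limit or range.

ROBOT

A 6-joint arm with a two-finger parallel gripper is mounted at the origin on the work surface. World frame = base frame: x ahead of the robot, y to its left, z up, the work surface at z = 0. Lengths are in m, angles in rad, forces in N, time in s.
With the tool pointing down it reaches from about 0.375 to 0.9 m from the base axis. Payload 3.1 kg.
Tool frame: the origin (TCP) lies between the finger pads; the fingertips stand 8 mm ahead of it and the grasp point (between the pads) lies 11 mm behind it; z points along the fingers, y is the line along which they close (so a half turn about z gives the same grasp; the last joint's range is limited). The gripper opens to 85 mm and grips with 20 to 120 N. Pads are 22 mm wide; open, the fingers measure 114 mm over their backs; the gripper's body (76 mm by 85 mm) begins 54 mm behind the grasp point. The pads swing forward as they close: fully open they stand 13 mm farther back than shut.
Start: joints at [0.943, 0.527, 1.433, -0, 1.181, -0.178], TCP at [0.272, 0.563, 0.239] pointing down, gripper open.
Joint ranges: [-3.08, 3.08], [-0.75, 2.2], [0.22, 2.44], [-1.43, 4.57], [0, 2.65], [-2.85, 2.85]. Speed limits (rad/s): [2.79, 2.79, 3.14, 3.14, 3.14, 3.14].

INTERFACE

Orientations are given as a unit quaternion [x, y, z, w].
In Python, from station import readout, cams, sign_off gives the robot as it stands.
- The arm moves only by the tool send_rows, never from a script. Its argument "commands" is text: rows parted by semicolons, each of 5 numbers parted by spaces: the finger opening in mm, from 0 to 85.4, then the shift along the tool's x, y, z each as a share of 0.02 m, from -1 to 1, then the turn about the tool's z as a share of 4 degrees, from -1 to 1. In form: grip dx dy dz spin; .... A call has 1 to 20 rows; each row shifts and turns the commanded pose from where the row before left it, along the tool's axes as they then stand; what a row does not reach is not made up. A row lasts 1/12 s, in which the tool goes at most 41.7 mm and 7.16 degrees, less where a joint would pass 70% of its speed; a pose out of reach is approached as far as the arm can. A call with a number of a shift or a turn outside -1 to 1 is refused whole. A call with a gripper value outside its range is refused whole. The fingers move at their own pace and stop on an object; "grip_force" is the grip in N (left out, the last holds). Time passes only in rows, so rows that do not move let the fingers close. It gives the time, the measured TCP pose, the force, the opening and the grip force at its end, in the units of the state.
- readout.sense(): the state, without advancing time (a new reading comes with each control period).
- cams.snapshot(name): name is "scene" or "top" or "wrist"; returns a dict with "pixels" (400x640x3 uint8, red, green, blue), "intrinsics" (3x3 intrinsics, pixels), "dist" ([k1, k2, p1, p2, k3] as OpenCV has them; the pictures are not rectified), "eye" and "rotation" of the camera in the world. Camera axes: x right, y down, z forward; pixel columns grow to the right and rows downward; lengths in m; the calibration is good to about 2 mm. A picture is of the moment at which its call begins. There is no depth.
- sign_off(): hands the job in; it is judged then, once.
The state is a dict: "t": time; "q": joint angles; "qd": joint speeds; "tau": joint torques, N m; "tcp_pos": TCP position; "tool_rot": TCP orientation; "force": force on the tool from outside, world axes, zero at the start; "ft_torque": the same for the moment, N m; "finger_gap": opening from 0.0 (shut) to 1.0 (fully open); "gripper_force": force on a finger pad.
Only numpy, scipy, OpenCV 4.12 (cv2) and the standard library are available. Lean on these libraries where they do the work, as an engineer would, in place of code of your own. Each camera call takes 0.05 s, during which the arm holds its last target. There are 200 camera calls.

## Working session

There is one attempt and no reset: what is moved stays moved. The work goes in short steps, Python scripts to look and compute and a tool call to move; the robot and the scene stay as the last step left them, time stands still between calls to the robot, and variables do not carry over. Pictures are saved under pics/ and viewed, at most 10 in all, crops included, and the job is handed in when it is done.

Besides the shell and the picture viewer there is one more tool, called as name(argument=value, ...) on one line, values as JSON. send_rows: Moves the arm, as the interface text tells. Its arguments: {"type":"object","properties":{"commands":{"type":"string"},"grip_force":{"type":"number"}},"required":["commands"]}

```bash
mkdir -p pics; cat > h.py <<'E'
import numpy as np, cv2
from station import readout, cams, sign_off
def snap(n,f):
    s=cams.snapshot(n); cv2.imwrite('pics/'+f,s['pixels'][:,:,::-1]); return s
def ray(s,uv,z):
    p=cv2.undistortPoints(np.array([[uv]],float),np.array(s['intrinsics']),np.array(s['dist']))[0,0]
    d=np.array(s['rotation'])@np.r_[p,1]; e=np.array(s['eye']); return e+d*(z-e[2])/d[2]
def proj(s,P):
    R=np.array(s['rotation']); P=np.atleast_2d(P); c=(P-np.array(s['eye']))@R
    return cv2.projectPoints(c,np.zeros(3),np.zeros(3),np.array(s['intrinsics']),np.array(s['dist']))[0][:,0]
E
python3 - <<'E'
from h import *
import pickle
for n in('top','scene'):
    s=snap(n,n+'1.png'); pickle.dump(s,open(n+'1.pkl','wb')); print(n,s['eye'],np.round(s['rotation'],2).tolist())
r=readout.sense(); print(r['t'],r['tcp_pos'],r['tool_rot'],r['force'])
from scipy.spatial.transform import Rotation as R
print(R.from_quat(r['tool_rot']).as_matrix().round(3))
E
```

```text
top [ 0.54919205 -0.02510461  1.11826161] [0.72, -0.7, 0.04, -0.03]
scene [ 1.57641298 -0.17750742  0.75414361] [0.68, 0.57, -0.31, -0.35]
0.1 [0.27134776 0.56232986 0.23842669] [ 2.23031495e-01  9.74810746e-01 -8.97012295e-04 -3.96732167e-04] [ 0.48829812 -0.15889244 -0.3463333 ]
[[-0.901  0.435 -0.001]
 [ 0.435  0.901 -0.002]
 [ 0.    -0.002 -1.   ]]
```

View pics/top1.png

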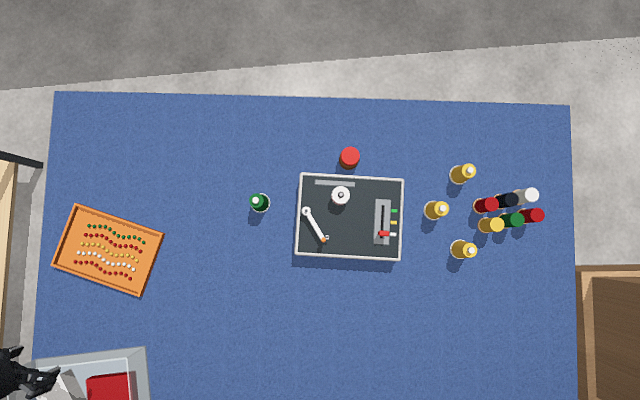

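View pics/scene1.png

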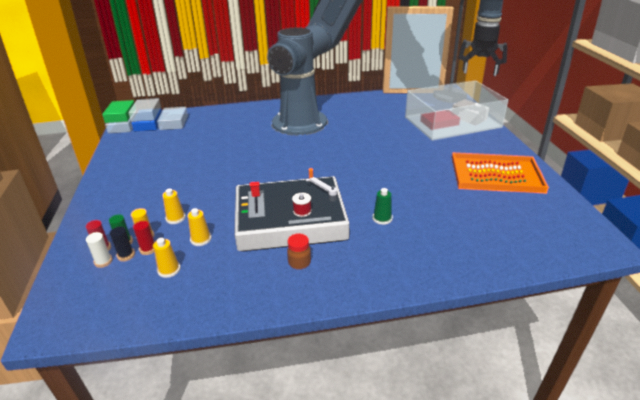

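The top view shows the winder with corners near (303,173), (404,179), (400,261) and (295,255). The guide arm runs from its pivot at (306,211) to an orange peg at (324,239), and the red lever cap is at (384,234).

- Red things: lever (384,234), jar lid (349,157), and spools (487,205) and (536,215). The lever is the one in the slot with marks.
- Yellow spools: (436,210), (462,173), (463,250) and (492,225). The one meant is (436,210), the farthest left. It is only to be avoided.

Next is a close crop to check this.

```bash
python3 - <<'E'
from h import *
im=cv2.imread('pics/top1.png')[150:275,285:455]
cv2.imwrite('pics/crop1.png',cv2.resize(im,None,fx=4.5,fy=4.5,interpolation=cv2.INTER_CUBIC))
E
```

```text
(no output)
```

View pics/crop1.png

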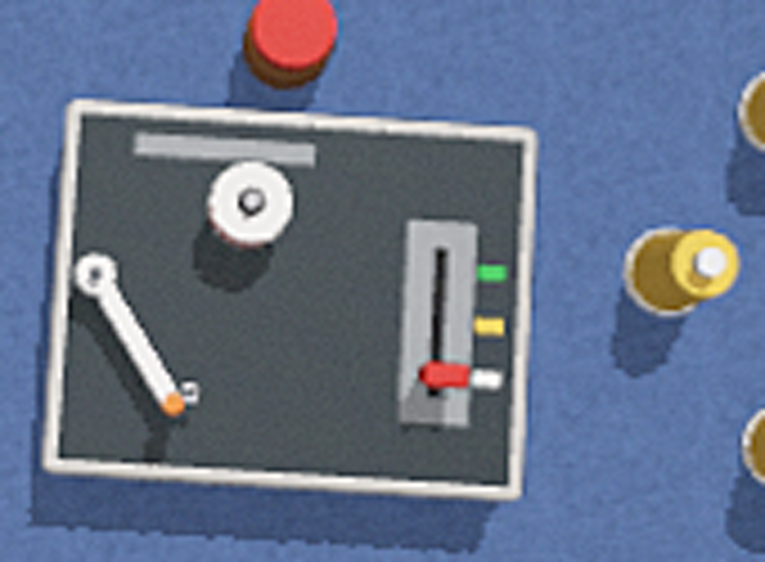

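The crop confirms the lever: red cap at crop (445,375) next to the white mark at (487,379). The orange peg is at (173,403), the pivot at (95,273) and the yellow spool's top at (705,263).

```bash
cat >> h.py <<'E'
def W2w(o,a,p):
    c,s_=np.cos(a),np.sin(a); return np.r_[o[0]+c*p[0]-s_*p[1],o[1]+s_*p[0]+c*p[1]]
E
python3 - <<'E'
from h import *
import pickle
from scipy.optimize import least_squares
s=pickle.load(open('top1.pkl','rb'))
full=lambda p:np.array(p)/4.5+[285-.4,150-.4]
obs=[((110,140,65),(70,103)),((110,-140,65),(535,130)),((-110,-140,65),(520,495)),((-110,140,65),(46,468)),((50,30,110),(252,201)),((5,115,95),(95,273)),((-40,-85,109),(445,375))]
P=[np.array(o[0])/1000 for o in obs]; U=np.array([full(o[1]) for o in obs])
f=lambda x:(proj(s,[np.r_[W2w(x[:2],x[2],p),p[2]] for p in P])-U).ravel()
r=least_squares(f,[.55,0,0]); x=r.x; print('winder',x,'res',r.fun.round(1))
tip=ray(s,full((173,403)),.12)[:2]; pv=W2w(x[:2],x[2],(.005,.115)); d=tip-pv
print('tip',tip,'pivot',pv,'len',np.hypot(*d),'ang',np.arctan2(-(d@[np.cos(x[2]),np.sin(x[2])]),-(d@[-np.sin(x[2]),np.cos(x[2])])))
for n,p in dict(home=(.005,.03),lev0=(-.04,-.085),levF=(.022,-.085),bob=(.05,.03)).items(): print(n,W2w(x[:2],x[2],p).round(4))
print('yel',ray(s,full((705,263)),.092)[:2],'green',ray(s,(257,201),.092)[:2])
E
```

```text
Traceback (most recent call last):
  File "h.py", line 9, in proj
    R=np.array(s['rotation']); P=np.atleast_2d(P); c=(P-np.array(s['eye']))@R
                                                     ~~~~~~~~~~~~~~~~~~~~~~^~
ValueError: matmul: Input operand 1 has a mismatch in its core dimension 0, with gufunc signature (n?,k),(k,m?)->(n?,m?) (size 4 is different from 3)
```

```bash
sed -i "s/np.array(s\['rotation'\])/Ro.from_quat(s['rotation']).as_matrix()/; 1a from scipy.spatial.transform import Rotation as Ro" h.py
python3 - <<'E'
from h import *
import pickle
from scipy.optimize import least_squares
s=pickle.load(open('top1.pkl','rb'))
full=lambda p:np.array(p)/4.5+[285-.4,150-.4]
obs=[((110,140,65),(70,103)),((110,-140,65),(535,130)),((-110,-140,65),(520,495)),((-110,140,65),(46,468)),((50,30,110),(252,201)),((5,115,95),(95,273)),((-40,-85,109),(445,375))]
P=[np.array(o[0])/1000 for o in obs]; U=np.array([full(o[1]) for o in obs])
f=lambda x:(proj(s,[np.r_[W2w(x[:2],x[2],p),p[2]] for p in P])-U).ravel()
r=least_squares(f,[.55,0,0]); x=r.x; print('winder',x,'res',r.fun.round(1))
tip=ray(s,full((173,403)),.12)[:2]; pv=W2w(x[:2],x[2],(.005,.115)); d=tip-pv
print('tip',tip,'pivot',pv,'len',np.hypot(*d),'ang',np.arctan2(-(d@[np.cos(x[2]),np.sin(x[2])]),-(d@[-np.sin(x[2]),np.cos(x[2])])))
for n,p in dict(home=(.005,.03),lev0=(-.04,-.085),levF=(.022,-.085),bob=(.05,.03)).items(): print(n,W2w(x[:2],x[2],p).round(4))
print('yel',ray(s,full((705,263)),.092)[:2],'green',ray(s,(257,201),.092)[:2])
E
```

```text
winder [ 0.60553374 -0.10662087 -0.03466666] res [-0.9 -1.4  0.9 -0.9  0.8  1.3 -1.   1.  -0.3  0.   0.1  0.1  0.5 -0.3]
tip [ 0.5426958  -0.03738019] pivot [0.6145166  0.00813674] len 0.08502951020826557 ang 0.9712580068680299
home [ 0.6116 -0.0768]
lev0 [ 0.5626 -0.1902]
levF [ 0.6246 -0.1923]
bob [ 0.6565 -0.0784]
yel [ 0.62967619 -0.34060545] green [0.63564356 0.13402581]
```

send_rows(commands="0 0 0 0 -1;0 0 0 0 -1;0 0 0 0 -1;0 0 0 0 -1;0 0 0 0 -1;0 0 0 0 -0.95;0 0 0 0 0;0 -0.5 -0.95 0 0;0 -0.5 -0.95 0 0;0 -0.5 -0.95 0 0;0 -0.5 -0.95 0 0;0 -0.5 -0.95 0 0;0 -0.5 -0.95 0 0;0 -0.5 -0.95 0 0;0 -0.5 -0.95 0 0;0 -0.5 -0.95 0 0;0 -0.5 -0.95 0 0", grip_force=40)

```text
t: 1.52
tcp_pos: [0.3653, 0.3684, 0.2391]
tool_rot: [0.018, 1.0, -0.0, -0.0]
force: [0.9, 0.0, -0.4]
finger_gap: -0.004
gripper_force: 0.0
```

send_rows(commands="0 -0.5 -0.95 0 0;0 -0.5 -0.95 0 0;0 -0.5 -0.95 0 0;0 -0.5 -0.95 0 0;0 -0.5 -0.95 0 0;0 -0.5 -0.95 0 0;0 -0.5 -0.95 0 0;0 -0.5 -0.95 0 0;0 -0.5 -0.95 0 0;0 -0.5 -0.95 0 0;0 -0.5 -0.95 0 0;0 -0.5 -0.95 0 0;0 -0.5 -0.95 0 0;0 -0.5 -0.95 0 0;0 -0.5 -0.95 0 0;0 -0.5 -0.95 0 0;0 -0.5 -0.95 0 0;0 -0.5 -0.95 0 0;0 -0.3 -0.8 0 0;0 0 0 0 0")

```text
t: 3.18
tcp_pos: [0.5403, 0.0023, 0.2392]
tool_rot: [0.02, 1.0, -0.001, 0.001]
force: [0.2, -0.1, 0.5]
finger_gap: -0.001
gripper_force: 0.0
```

```bash
cat >> h.py <<'E'
O=np.array([.60553,-.10662]); A=-.03467
def wpos():
    r=readout.sense(); d=np.array(r['tcp_pos'])[:2]-O; c,s_=np.cos(A),np.sin(A)
    print('t',r['t'],'W mm',np.round(1e3*np.r_[c*d[0]+s_*d[1],-s_*d[0]+c*d[1],r['tcp_pos'][2]],1),'F',np.round(r['force'],1),'gap',round(r['finger_gap'],3)); return r
E
python3 - <<'E'
from h import *
r=wpos(); print(Ro.from_quat(r['tool_rot']).as_matrix().round(3), r['q'])
s=snap('wrist','w1.png')
import pickle; pickle.dump(s,open('w1.pkl','wb'))
E
```

```text
t 3.1833 W mm [-69.  106.6 239.2] F [ 0.2 -0.1  0.5] gap -0.001
[[-0.999  0.039  0.002]
 [ 0.039  0.999 -0.001]
 [-0.002 -0.001 -1.   ]] [-2.01982304e-01  4.13343366e-01  1.64665697e+00 -1.28607894e-03
  1.07978173e+00 -1.73301788e+00]
```

View pics/w1.png

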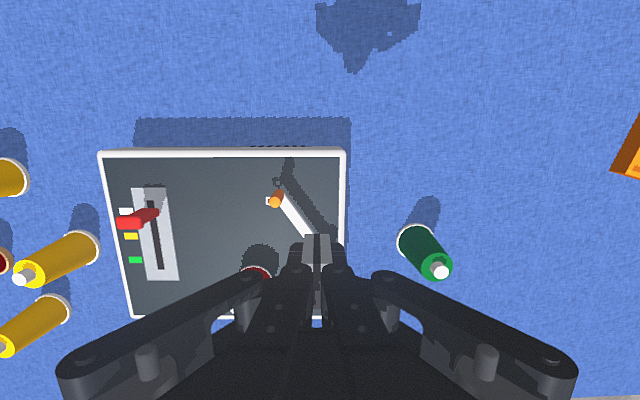

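Wrist view: the orange peg's top is at (274,202) and the red lever cap at about (128,223). The fingertips are shut at (317,248), over the area just behind the guide bar.

```bash
python3 - <<'E'
from h import *
import pickle
s=pickle.load(open('w1.pkl','rb'))
def W(p): d=p[:2]-O; c,k=np.cos(A),np.sin(A); return np.round(1e3*np.r_[c*d[0]+k*d[1],-k*d[0]+c*d[1]],1)
print('peg',W(ray(s,(274,202),.12)),'lever',W(ray(s,(127,223),.109)))
print('corners',[W(ray(s,u,.065)) for u in((98,152),(345,151))])
print('eye',W(s['eye']),proj(s,np.r_[readout.sense()['tcp_pos'][:2],.231]))
E
```

```text
peg [-65.8  65.4] lever [-41.5 -86.6]
corners [array([-109. , -135.6]), array([-108.3,  137. ])]
eye [-135.5  106.1] [[321.11732367 246.90183678]]
```

send_rows(commands="0 0.45 0.05 0 0;0 0 0 0.9 0;0 0 0 0.9 0;0 0 0 0.9 0;0 0 0 0.9 0;0 0 0 0.9 0;0 0 0 0.9 0;0 0 0 0.8 0;0 0 0 0.7 0;0 0 0 0.4 0;0 0 0 0.3 0;0 0 0 0 0;0 0 0 0 0")

```text
t: 4.32
tcp_pos: [0.5296, 0.007, 0.0876]
tool_rot: [0.017, 1.0, 0.0, 0.0]
force: [-0.7, -0.4, 0.8]
finger_gap: -0.002
gripper_force: 0.0
```

```bash
python3 -c "
from h import *
wpos()"
```

```text
t 4.3167 W mm [-79.9 111.   87.6] F [-0.7 -0.4  0.8] gap -0.002
```

send_rows(commands="0 -0.23 -0.235 0 0;0 -0.23 -0.235 0 0;0 -0.23 -0.235 0 0;0 -0.23 -0.235 0 0;0 -0.23 -0.235 0 0;0 -0.23 -0.235 0 0;0 -0.23 -0.235 0 0;0 -0.23 -0.235 0 0;0 -0.23 -0.235 0 0;0 -0.23 -0.235 0 0;0 -0.23 -0.235 0 0;0 -0.23 -0.235 0 0;0 -0.23 -0.235 0 0;0 -0.2 -0.235 0 0;0 0 0 0 0")

```text
t: 5.57
tcp_pos: [0.5929, -0.0629, 0.0875]
tool_rot: [0.018, 1.0, -0.001, 0.001]
force: [-1.1, -0.4, 0.1]
finger_gap: -0.002
gripper_force: 0.0
```

```bash
python3 -c "
from h import *
wpos()
s=snap('top','t2.png')
im=cv2.imread('pics/t2.png')[150:275,285:455]
cv2.imwrite('pics/c2.png',cv2.resize(im,None,fx=4.5,fy=4.5,interpolation=cv2.INTER_CUBIC))"
```

```text
t 5.5667 W mm [-14.2  43.3  87.5] F [-1.1 -0.4  0.1] gap -0.002
```

View pics/c2.png

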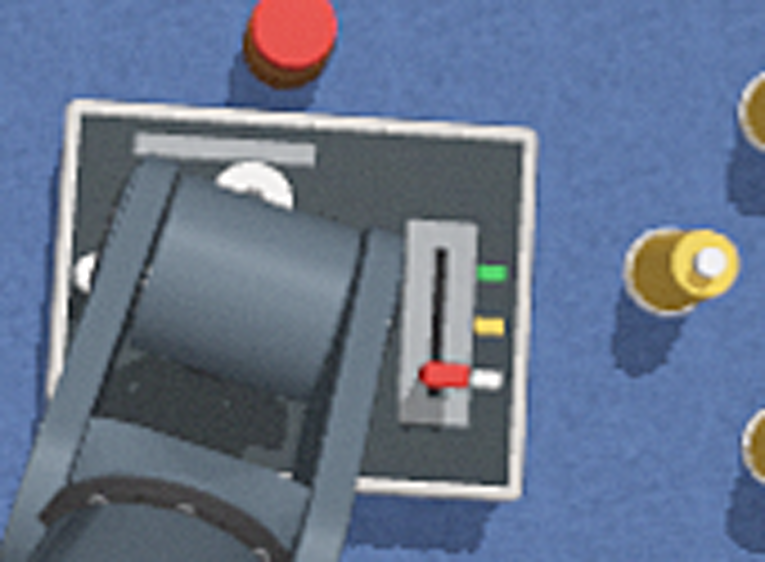

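The arm hides the guide here. The lever is still at off (445,375) and the bobbin is in place. I'll press on in small steps until I feel the stop.

send_rows(commands="0 -0.05 0 0 0;0 -0.05 0 0 0;0 0 0 0 0;0 0 0 0 0")

```text
t: 5.95
tcp_pos: [0.5933, -0.0612, 0.0874]
tool_rot: [0.017, 1.0, -0.0, 0.0]
force: [-0.5, -0.1, -1.0]
finger_gap: -0.001
gripper_force: 0.0
```

send_rows(commands="0 -0.05 0 0 0;0 0 0 0 0;0 0 0 0 0")

```text
t: 6.2
tcp_pos: [0.594, -0.0613, 0.0873]
tool_rot: [0.017, 1.0, 0.0, -0.0]
force: [-0.9, 0.0, 0.1]
finger_gap: 0.001
gripper_force: 0.4
```

send_rows(commands="0 -0.05 0 0 0;0 -0.05 0 0 0;0 0 0 0 0;0 0 0 0 0")

```text
t: 6.53
tcp_pos: [0.5946, -0.0613, 0.0872]
tool_rot: [0.017, 1.0, 0.0, -0.002]
force: [-5.0, 0.5, 3.7]
finger_gap: 0.003
gripper_force: 2.5
```

send_rows(commands="0 -0.05 0 0 0;0 -0.05 0 0 0;0 0 0 0 0;0 0 0 0 0")

```text
t: 6.87
tcp_pos: [0.5947, -0.0613, 0.0871]
tool_rot: [0.017, 1.0, 0.0, -0.004]
force: [-9.2, -1.3, 6.1]
finger_gap: 0.004
gripper_force: 4.2
```

Solid contact at the predicted home position. I'll press once more, back off, and look.

send_rows(commands="0 -0.1 0 0 0;0 0 0 0 0;0 0 0 0 0;0 0.4 0 0 0;0 0.9 0 0 0;0 0.9 0 0 0;0 0 0 -0.9 0;0 0 0 -0.9 0;0 0 0 -0.9 0;0 0.5 -0.9 0 0;0 0.5 -0.9 0 0;0 0.5 -0.9 0 0;0 0.5 -0.9 0 0;0 0 -0.9 0 0;0 0 -0.9 0 0;0 0 -0.9 0 0;0 0 0 0 0")

```text
t: 8.28
tcp_pos: [0.514, -0.1887, 0.1418]
tool_rot: [0.019, 1.0, -0.002, 0.003]
force: [1.3, 0.5, 0.3]
finger_gap: 0.002
gripper_force: 0.0
```

```bash
python3 -c "
from h import *
wpos()
import pickle
s=snap('top','t3.png');pickle.dump(s,open('t3.pkl','wb'))
im=cv2.imread('pics/t3.png')[150:275,285:455]
cv2.imwrite('pics/c3.png',cv2.resize(im,None,fx=4.5,fy=4.5,interpolation=cv2.INTER_CUBIC))"
```

```text
t 8.2833 W mm [-88.6 -85.2 141.8] F [1.3 0.5 0.3] gap 0.002
```

View pics/c3.png

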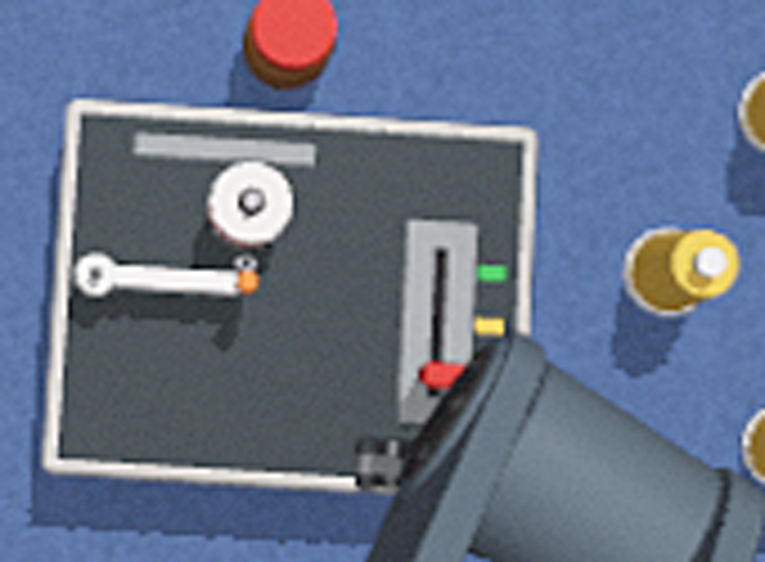

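The guide bar now lies parallel to the winder's y edge, with the peg at crop (247,281) in front of the bobbin. The lever is still at off.

```bash
python3 - <<'E'
from h import *
import pickle
s=pickle.load(open('t3.pkl','rb'))
p=ray(s,np.array((247,281))/4.5+[284.6,149.6],.12)[:2]-O;c,k=np.cos(A),np.sin(A)
w=np.r_[c*p[0]+k*p[1],-k*p[0]+c*p[1]]*1e3; print(w,np.arctan2(-(w[0]-5),115-w[1]))
E
```

```text
[ 4.405676   30.08951637] 0.006999304035165962
```

send_rows(commands="0 0 0 0.9 0;0 0 0 0.9 0;0 0 0 0.5 0;0 0 0 0 0;0 -0.8 0 0 0;0 -0.3 0 0 0;0 0 0 0 0")

```text
t: 8.92
tcp_pos: [0.5363, -0.1858, 0.0962]
tool_rot: [0.017, 1.0, -0.001, 0.002]
force: [0.1, -0.2, -0.1]
finger_gap: -0.003
gripper_force: 0.0
```

send_rows(commands="0 -0.2 -0.1 0 0;0 -0.2 0 0 0;0 -0.2 0 0 0;0 -0.2 0 0 0;0 -0.2 0 0 0;0 -0.2 0 0 0;0 -0.2 0 0 0;0 -0.2 0 0 0;0 -0.2 0 0 0;0 -0.2 0 0 0;0 -0.2 0 0 0;0 -0.2 0 0 0;0 -0.2 0 0 0;0 -0.2 0 0 0;0 -0.2 0 0 0;0 -0.2 0 0 0;0 -0.2 0 0 0;0 0 0 0 0")

```text
t: 10.42
tcp_pos: [0.6037, -0.1901, 0.0955]
tool_rot: [0.017, 1.0, -0.0, 0.001]
force: [0.7, 0.7, -0.2]
finger_gap: 0.004
gripper_force: 0.0
```

send_rows(commands="0 -0.1 0 0 0;0 -0.05 0 0 0;0 0 0 0 0;0 0 0 0 0")

```text
t: 10.75
tcp_pos: [0.6048, -0.1898, 0.0953]
tool_rot: [0.017, 1.0, 0.0, 0.0]
force: [-0.8, 0.6, 0.2]
finger_gap: -0.001
gripper_force: 0.0
```

```bash
python3 -c "
from h import *
wpos()"
```

```text
t 10.75 W mm [  2.2 -83.2  95.3] F [-0.8  0.6  0.2] gap -0.001
```

Probably snapped to fast already. I'll press on until I feel the stop.

send_rows(commands="0 -0.1 0 0 0;0 -0.05 0 0 0;0 0 0 0 0;0 0 0 0 0")

```text
t: 11.08
tcp_pos: [0.6059, -0.1897, 0.0952]
tool_rot: [0.017, 1.0, 0.0, -0.002]
force: [-5.5, 0.1, 3.3]
finger_gap: -0.005
gripper_force: 2.6
```

send_rows(commands="0 -0.1 0 0 0;0 -0.05 0 0 0;0 0 0 0 0;0 0 0 0 0")

```text
t: 11.42
tcp_pos: [0.6061, -0.1897, 0.0952]
tool_rot: [0.017, 1.0, 0.001, -0.005]
force: [-11.4, -1.0, 7.1]
finger_gap: -0.004
gripper_force: 5.6
```

Firm at the stop, at W x≈3.5 against 4 predicted. I'll back away, clear the view and check.

send_rows(commands="0 0.4 0 0 0;0 0.9 0 0 0;0 0.9 0 0 0;0 0.5 0 -0.5 0;0 0 0 -0.9 0;0 0 0 -0.9 0;0 0 0 -0.9 0;0 0.8 0 -0.9 0;0 0.9 0 0 0;0 0.9 0 0 0;0 0.9 0 0 0;0 0 0 0 0;0 0 0 0 0")

```text
t: 12.5
tcp_pos: [0.4874, -0.1861, 0.1783]
tool_rot: [0.018, 1.0, -0.0, 0.001]
force: [0.5, 0.3, -0.3]
finger_gap: 0.003
gripper_force: 0.0
```

```bash
python3 -c "
from h import *
wpos()
snap('top','t4.png');snap('scene','s4.png')
a=cv2.imread('pics/t4.png')[140:275,240:480];b=cv2.imread('pics/s4.png')[150:285,140:420]
a=cv2.resize(a,(533,300),interpolation=cv2.INTER_CUBIC);b=cv2.resize(b,(533,257),interpolation=cv2.INTER_CUBIC)
cv2.imwrite('pics/c4.png',np.vstack([a,b]))"
```

```text
t 12.5 W mm [-115.3  -83.6  178.3] F [ 0.5  0.3 -0.3] gap 0.003
```

View pics/c4.png

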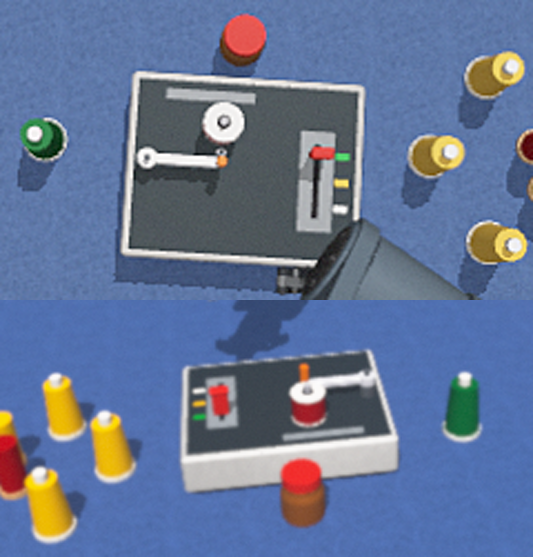

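The lever is at the green mark (322,153), the guide is home with its peg at (222,160), the bobbin is on its spindle, and the spools and jar are undisturbed. The arm is clear.

```bash
python3 -c "
from station import sign_off
print(sign_off())"
```

```text
the job is handed in; nothing more can be done
None
```

The job is handed in: the guide arm was pushed home first, then the lever to the fast stop, and the last pictures show both in place with the bobbin, spools and jar undisturbed (about 12.5 s of the 43 s used).

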